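# Put the mixed-up tubes on the rocking mixer back in their own cradles

### The arm

A 6-joint arm with a two-finger parallel gripper is mounted at the origin on a cart in front of the work surface, level with it; the furniture and walls round the work are solid. World frame = base frame: x ahead of the robot, y to its left, z up, the work surface at z = 0. Lengths are in m, angles in degrees, forces in N, time in s.
With the tool pointing down it reaches from about 0.35 to 0.875 m from the base axis. Payload 4.2 kg.
Tool frame: the origin (TCP) lies midway between the tips of the shut fingers; the grasp point (between the pads) lies 19 mm behind it (r.pinch_z is the distance from the TCP to the grasp point, in m); z points along the fingers, y is the line along which they close (so a half turn about z gives the same grasp; the last joint's range is limited). The gripper opens to 87 mm and grips with 3 to 60 N. Pads are 19 mm wide; open, the fingers measure 117 mm over their backs; the gripper's body (75 mm by 190 mm) begins 51 mm behind the grasp point.
Start: joints at [-55.084, 22.042, 0.453, 0, -68.411, -14.817], TCP at [0.215, -0.587, 0.223] pointing down, gripper open.
Joint ranges: [-179.83, 179.83], [-69.29, 118.12], [-61.27, 80.66], [-181.25, 117.63], [-171.15, -9.14], [-177.46, 177.46]. Speed limits (degrees/s): [159.86, 159.86, 180, 180, 180, 180].

### API

Orientations are given as a 3x3 rotation matrix whose columns are the frame's x, y, z axes.
In Python, from station import r, imaging, models gives the robot as it stands. The module is installed in compiled form; this text tells all that it offers.
- The arm moves only by the tool apply_moves, never from a script. Its argument "moves" is a list of rows, each a list of 2 entries, a list of its own where there are three numbers: the shift along the tool's x, y, z in m, then the turn about the tool's z in degrees. A call has 1 to 5 rows; each row shifts and turns the commanded pose from where the row before left it, along the tool's axes as they then stand; what a row does not reach is not made up. A row lasts 1/12 s, in which the tool goes at most 41.7 mm and 7.16 degrees, less where a joint would pass 70% of its speed; a pose out of reach is approached as far as the arm can. A call is refused whole if a number of a shift passes 0.0417 or a number of a turn 7.16, either way. A call with a gripper value outside its range is refused whole. "hand" is the finger opening in m, from 0 to 0.087, set as the call begins (left out, the last holds). The fingers move at their own pace and stop on an object; the grip force is fixed at half the most. Time passes only in rows, so rows that do not move let the fingers close. It gives the time, the measured TCP pose, the force, the opening and the grip force at its end, in the units of the state.
- r.sense(): the state, without advancing time (a new reading comes with each control period).
- imaging.capture(name): name is "side" or "top" or "wrist"; returns a dict with "frame" (384x512x3 uint8, blue, green, red), "intrinsics" (3x3 intrinsics, pixels), "eye" and "orientation" of the camera in the world. Camera axes: x right, y down, z forward; pixel columns grow to the right and rows downward; lengths in m; the calibration is good to about 2 mm. A picture is of the moment at which its call begins. There is no depth.
- r.finish_job(): hands the job in; it is judged then, once.
Trained networks look in a picture, given as the dict that the camera call returned (one of the last four; its "shot" number tells which), for a name from the list of things; names that differ only in an ending like _2 or _b are one class to them, and where a whole thing is asked for, a point or a joint stands for the part that bears it (a point fixed in the world has none). Each returns a list of dicts, best first, with "confidence" (0 to 1); they miss things now and then, are a little off and sometimes report something else, mostly with a low value. They report only what shows in the picture. A call takes as long as a camera call.
- models.cut_out(picture, target): "region" (384x512 bool, what is visible of it) and "extent" ([left, top, width, height] as shares, 0 to 1, of the picture: columns of its width, rows of its height, round what is visible of it).
- models.place_of(picture, target): "at" ([column, row] as shares, 0 to 1, of the picture: columns of its width, rows of its height: a listed point, or the origin of a listed thing).
The state is a dict: "time_s": time; "joints": joint angles; "joint_velocities": joint speeds; "effort": joint torques, N m; "tcp_pos": TCP position; "ee_rot": TCP orientation; "wrist_force": force on the tool from outside, world axes, zero at the start; "moment": the same for the moment, N m; "gripper_width": opening from 0.0 (shut) to 1.0 (fully open); "gripper_force": force on a finger pad.
Only numpy, scipy, OpenCV 4.12 (cv2) and the standard library are available. Lean on these libraries where they do the work, as an engineer would, in place of code of your own. Each camera call takes 0.05 s, during which the arm holds its last target. There are 200 camera calls.

### The job

The four capped tubes lying on the rocking mixer's tray have been put in each other's places. Lay each tube in the V-place whose clip has the colour of its cap, resting in both wires with the cap at the clip end as now; use the spare place with the white clip on the way, and leave it empty at the end. Set the tubes down, do not drop them.

Things in the scene. Friction and masses are not known exactly. Their poses are not given: they have to be found in the camera images.
- tube_red: 15 ml conical centrifuge tube, clear plastic, red screw cap; 118 mm long over all, barrel 16 mm across, cap 21 mm across and 16 mm long, about 20 g, rigid. Lies level in a V-place of the mixer. Origin: the pointed tip, on the axis; z runs along the tube to the cap. Grip from above across the barrel 58 mm from the tip, between the two wires, fingers opened only part way to clear the neighbours.
- tube_blue: 15 ml conical centrifuge tube, clear plastic, blue screw cap; 118 mm long over all, barrel 16 mm across, cap 21 mm across and 16 mm long, about 20 g, rigid. Lies level in a V-place of the mixer. Origin: the pointed tip, on the axis; z runs along the tube to the cap. Grip from above across the barrel 58 mm from the tip, between the two wires, fingers opened only part way to clear the neighbours.
- tube_green: 15 ml conical centrifuge tube, clear plastic, green screw cap; 118 mm long over all, barrel 16 mm across, cap 21 mm across and 16 mm long, about 20 g, rigid. Lies level in a V-place of the mixer. Origin: the pointed tip, on the axis; z runs along the tube to the cap. Grip from above across the barrel 58 mm from the tip, between the two wires, fingers opened only part way to clear the neighbours.
- tube_yellow: 15 ml conical centrifuge tube, clear plastic, yellow screw cap; 118 mm long over all, barrel 16 mm across, cap 24 mm across and 16 mm long, about 20 g, rigid. Lies level in a V-place of the mixer. Origin: the pointed tip, on the axis; z runs along the tube to the cap. Grip from above across the barrel 58 mm from the tip, between the two wires, fingers opened only part way to clear the neighbours.
- clip_red: Red plastic clip, 36 mm wide, on the tray's front rail: marks the V-place behind it, the place of the red-capped tube. Fixed. Origin: rail axis at mid-clip; x level along the place away from the clip, y across, z up. A tube properly laid here has its axis along x, 15 mm above the origin, cap next to the clip, tip at x = 147 mm, middle at x = 89 mm.
- clip_blue: Blue plastic clip, 36 mm wide, on the tray's front rail: marks the V-place behind it, the place of the blue-capped tube. Fixed. Origin: rail axis at mid-clip; x level along the place away from the clip, y across, z up. A tube properly laid here has its axis along x, 15 mm above the origin, cap next to the clip, tip at x = 147 mm, middle at x = 89 mm.
- clip_green: Green plastic clip, 36 mm wide, on the tray's front rail: marks the V-place behind it, the place of the green-capped tube. Fixed. Origin: rail axis at mid-clip; x level along the place away from the clip, y across, z up. A tube properly laid here has its axis along x, 15 mm above the origin, cap next to the clip, tip at x = 147 mm, middle at x = 89 mm.
- clip_yellow: Yellow plastic clip, 36 mm wide, on the tray's front rail: marks the V-place behind it, the place of the yellow-capped tube. Fixed. Origin: rail axis at mid-clip; x level along the place away from the clip, y across, z up. A tube properly laid here has its axis along x, 15 mm above the origin, cap next to the clip, tip at x = 147 mm, middle at x = 89 mm.
- clip_white: White plastic clip, 36 mm wide, on the tray's front rail: marks the V-place behind it, the spare place, empty at the start. Fixed. Origin: rail axis at mid-clip; x level along the place away from the clip, y across, z up. A tube properly laid here has its axis along x, 15 mm above the origin, cap next to the clip, tip at x = 147 mm, middle at x = 89 mm.
- rocker: Fixed rocking mixer with level tray 300 x 196 mm, floor 84 mm above the worktop; 5 V-places along x, 56 mm apart. Each: V notches 44 mm wide, 22 mm deep, in two 5 mm steel wires across the tray at x = -27 and 27 mm, open between. Above the worktop: wire tops 122 mm, lying tube axis 115 mm. Clip rail at x = -88 mm. Origin: on the worktop under tray centre; x from the clips to the back.

How it is judged:
By the outcome, as a careful person would: the job done as asked, in the order asked, and still so for the second after the job is handed in, with the robot touching nothing.
It also fails if it takes over 120 s, if anything falls off the work surface, if the arm or the gripper's body presses on something with over 40 N, if the wrist force passes 120 N, or if a joint passes its speed limit or range.

## Working session

There is one attempt and no reset: what is moved stays moved. The work goes in short steps, Python scripts to look and compute and a tool call to move; the robot and the scene stay as the last step left them, time stands still between calls to the robot, and variables do not carry over. Pictures are saved under pics/ and viewed, at most 14 in all, crops included, and the job is handed in when it is done.

Besides the shell and the picture viewer there is one more tool, called after "Emit:" in YAML: its name, and indented under it one key for each argument. apply_moves: Moves the arm, as the interface text tells. Its arguments: {"type":"object","properties":{"moves":{"type":"array"},"hand":{"type":"number"}},"required":["moves"]}

```bash
mkdir -p pics; cat > h.py <<'E'
import numpy as np, cv2
from station import r, imaging, models
def ray(p,at):
    h,w=p["frame"].shape[:2]; K=np.array(p["intrinsics"]); 
    d=np.linalg.solve(K,[at[0]*w,at[1]*h,1.]); return np.array(p["orientation"])@d
def onz(p,at,z):
    e=np.array(p["eye"]); d=ray(p,at); return e+d*(z-e[2])/d[2]
E
python3 - <<'E'
from h import *
print(r.sense())
ims=[]
for n in ("top","side"):
    p=imaging.capture(n); cv2.imwrite(f"pics/{n}0.png",p["frame"])
    print(n,np.round(p["eye"],3))
    for c in ("red","blue","green","yellow","white"):
        for k,z in (("clip_",.1),("tube_",.115)):
            if c=="white" and k=="tube_": continue
            for q in models.place_of(p,k+c)[:2]:
                print(k+c,np.round(q["at"],3),round(q["confidence"],2),np.round(onz(p,q["at"],z),4))
    q=models.place_of(p,"rocker")[:1]
    if q: print("rocker",q[0],onz(p,q[0]["at"],0))
E
```

```text
{'time_s': 0.0, 'joints': array([-5.50820385e+01,  2.20917558e+01,  3.79836827e-01, -3.01810436e-02,
       -6.84100891e+01, -1.48167800e+01]), 'joint_velocities': array([ 0.03847297,  0.03436701, -0.07161425,  0.0169369 ,  0.03803087,
        0.03248194]), 'effort': array([ 6.16571979e-04, -3.90663886e+01,  1.87409502e+01,  4.22018319e+00,
        1.10230819e-02, -1.87949158e-04]), 'tcp_pos': array([ 0.21462009, -0.58635694,  0.22144642]), 'ee_rot': array([[-9.39153912e-01, -3.43495651e-01, -8.17246939e-04],
       [-3.43496616e-01,  9.39151728e-01,  2.02640788e-03],
       [ 7.14565799e-05,  2.18383045e-03, -9.99997613e-01]]), 'wrist_force': array([-0.6452855 , -0.29203358, -0.90270858]), 'moment': array([-0.02054935,  0.00503298, -0.02733983]), 'gripper_force': 0.0, 'gripper_width': 1.0002585096772847}
top [0.505 0.079 0.943]
clip_red [0.489 0.61 ] 0.6 [0.4779 0.0573 0.1   ]
tube_red [0.408 0.365] 0.62 [0.6544 0.1357 0.115 ]
clip_blue [0.544 0.624] 0.65 [0.4678 0.0041 0.1   ]
tube_blue [0.354 0.347] 0.83 [0.6668 0.1879 0.115 ]
clip_green [0.381 0.568] 0.54 [0.5082 0.1615 0.1   ]
t
[... 293 characters left out ...]
  ] 0.45 [0.4818 0.0642 0.1   ]
tube_red [0.394 0.494] 0.97 [0.6417 0.1451 0.115 ]
clip_blue [0.597 0.475] 0.66 [0.4635 0.0031 0.1   ]
tube_blue [0.356 0.505] 0.97 [0.6681 0.1763 0.115 ]
tube_blue [0.453 0.447] 0.26 [0.6167 0.0319 0.115 ]
clip_green [0.517 0.551] 0.66 [0.5104 0.1716 0.1   ]
clip_green [0.39  0.494] 0.27 [0.6581 0.1118 0.1   ]
tube_green [0.452 0.443] 0.76 [0.6203 0.0227 0.115 ]
tube_green [0.358 0.503] 0.4 [0.6688 0.1709 0.115 ]
clip_yellow [0.491 0.58 ] 0.54 [0.5214 0.2222 0.1   ]
tube_yellow [0.473 0.428] 0.56 [ 0.6093 -0.0206  0.115 ]
clip_white [0.542 0.53 ] 0.61 [0.496  0.1288 0.1   ]
rocker {'at': [0.4693, 0.6128], 'confidence': 0.86} [0.5788656  0.09009471 0.        ]
```

View pics/top0.png

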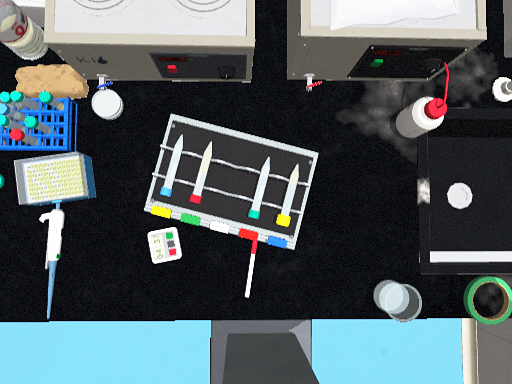

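View pics/side0.png

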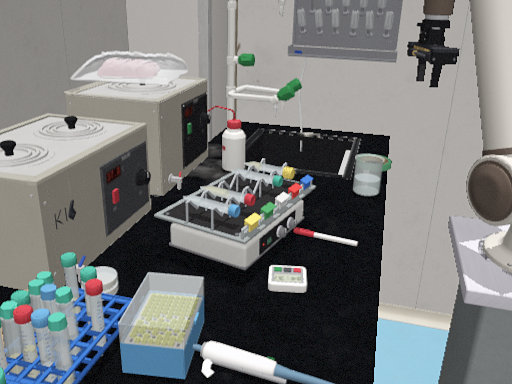

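The top view shows clips in the order yellow (160,211), green (190,219), white (219,227), red (248,234) and blue (277,242). The blue tube is in the yellow place, red in green, green in red, and yellow in blue. So there are two swaps through white, which makes 6 moves.

```bash
cat >> h.py <<'E'
from scipy.optimize import least_squares
OFF=dict(yellow=.112,green=.056,white=0,red=-.056,blue=-.112)
START=dict(blue=.112,red=.056,green=-.056,yellow=-.112)
def W(s,x,y,z):
    a=s[2]; return np.array([s[0]+x*np.cos(a)+y*np.sin(a), s[1]-x*np.sin(a)+y*np.cos(a), z])
def proj(p,X):
    c=np.array(p["orientation"]).T@(X-np.array(p["eye"])); u=np.array(p["intrinsics"])@c; return u[:2]/u[2]
def gather(p,tubes=START,cmin=.4):
    L=[];h,w=p["frame"].shape[:2]
    for c,o in OFF.items():
        for k,x,z,d in (("clip_",-.088,.1,OFF),("tube_",.059,.115,tubes)):
            if c in d:
                q=models.place_of(p,k+c)
                if q and q[0]["confidence"]>cmin: L.append((p,k+c,x,d[c],z,np.array(q[0]["at"])*[w,h]))
    return L
def fit(L):
    f=lambda s:np.concatenate([proj(p,W(s,x,y,z))-px for p,n,x,y,z,px in L])
    s=least_squares(f,[.577,.091,.25],loss="soft_l1").x
    return s,f(s).reshape(-1,2)
E
python3 - <<'E'
from h import *
G=[gather(imaging.capture(n)) for n in("top","side")]
for L in G+[sum(G,[])]:
    s,f=fit(L); print(np.round(s,4),np.degrees(s[2]))
    if len(L)<12: print([(l[1],*np.round(e,1)) for l,e in zip(L,f)])
E
```

```text
[0.5844 0.0924 0.2376] 13.61212166843156
[('clip_yellow', np.float64(0.8), np.float64(0.4)), ('tube_yellow', np.float64(-0.1), np.float64(0.5)), ('clip_green', np.float64(-3.3), np.float64(-1.7)), ('tube_green', np.float64(1.5), np.float64(-3.5)), ('clip_white', np.float64(1.6), np.float64(0.7)), ('clip_red', np.float64(-0.5), np.float64(-2.1)), ('tube_red', np.float64(0.5), np.float64(-0.4)), ('clip_blue', np.float64(-0.4), np.float64(1.0)), ('tube_blue', np.float64(-1.2), np.float64(2.6))]
[0.5763 0.0955 0.2282] 13.07544882557217
[('clip_yellow', np.float64(-26.4), np.float64(20.6)), ('tube_yellow', np.float64(1.4), np.float64(1.1)), ('clip_green', np.float64(1.1), np.float64(1.3)), ('tube_green', np.float64(-1.1), np.float64(-1.2)), ('clip_white', np.float64(0.2), np.float64(-2.0)), ('clip_red', np.float64(-0.7), np.float64(-0.8)), ('tube_red', np.float64(3.3), np.float64(-0.9)), ('clip_blue', np.float64(-0.3), np.float64(-1.7)), ('tube_blue', np.float64(-0.1), np.float64(4.4))]
[0.5806 0.0921 0.2375] 13.608883361766027
```

Emit:
apply_moves:
  moves:
    - [[0, 0, -0.04], 7]
    - [[-0.015, 0.03, -0.02], 7]
    - [[-0.02, 0.035, 0], 7]
    - [[-0.02, 0.035, 0], 7]
    - [[-0.02, 0.035, 0], 6.5]
  hand: 0.044

```text
time_s: 2.52
tcp_pos: [0.2812, -0.4529, 0.2834]
ee_rot: [[-0.97, 0.243, 0.001], [0.243, 0.97, -0.001], [-0.001, -0.0, -1.0]]
wrist_force: [0.9, -0.5, 0.4]
gripper_width: 0.706
gripper_force: 0.0
```

Emit:
apply_moves:
  moves:
    - [[-0.0106, 0.04, 0], 0]
    - [[-0.0106, 0.04, 0], 0]
    - [[-0.0106, 0.04, 0], 0]
    - [[-0.0106, 0.04, 0], 0]
    - [[-0.0106, 0.04, 0], 0]

```text
time_s: 2.93
tcp_pos: [0.3805, -0.2707, 0.283]
ee_rot: [[-0.972, 0.236, 0.001], [0.236, 0.972, -0.0], [-0.001, -0.0, -1.0]]
wrist_force: [1.4, -0.9, -0.1]
gripper_width: 0.506
gripper_force: 0.0
```

Emit:
apply_moves:
  moves:
    - [[-0.0106, 0.04, 0], 0]
    - [[-0.0106, 0.04, 0], 0]
    - [[-0.0106, 0.04, 0], 0]
    - [[-0.0106, 0.04, 0], 0]
    - [[-0.0106, 0.04, 0], 0]

```text
time_s: 3.35
tcp_pos: [0.4792, -0.0886, 0.2831]
ee_rot: [[-0.972, 0.235, 0.001], [0.235, 0.972, 0.0], [-0.001, 0.0, -1.0]]
wrist_force: [0.5, -0.6, -0.6]
gripper_width: 0.506
gripper_force: 0.0
```

Emit:
apply_moves:
  moves:
    - [[-0.0106, 0.04, 0], 0]
    - [[-0.0106, 0.04, 0], 0]
    - [[-0.0106, 0.04, 0], 0]
    - [[-0.0106, 0.04, 0], 0]
    - [[0, 0, 0], 0]

```text
time_s: 3.77
tcp_pos: [0.5604, 0.0602, 0.2814]
ee_rot: [[-0.973, 0.231, 0.001], [0.231, 0.973, 0.001], [-0.001, 0.001, -1.0]]
wrist_force: [0.3, -0.6, -0.1]
gripper_width: 0.506
gripper_force: 0.0
```

```bash
python3 - <<'E'
from h import *
q=r.sense();print(q["tcp_pos"],q["joints"])
p=imaging.capture("wrist"); cv2.imwrite("pics/w1.png",p["frame"]); print(p["eye"],p["orientation"])
L=gather(p); s,f=fit(L); print(np.round(s,4),np.degrees(s[2])); print([(l[1],*np.round(l[5]),*np.round(e,1)) for l,e in zip(L,f)])
E
```

```text
[0.56040955 0.06019645 0.28141751] [ 2.25900707e+01  1.39472740e+01 -2.71059272e+00 -2.04722990e-02
 -7.32865482e+01 -1.25922476e+02]
[0.48234912 0.07782595 0.44480838] [[ 2.30989846e-01  9.30055632e-01  2.85727513e-01]
 [ 9.72955916e-01 -2.21013251e-01 -6.71560055e-02]
 [ 6.90745434e-04  2.93512629e-01 -9.55954946e-01]]
[0.5814 0.092  0.2464] 14.115463658516566
[('clip_yellow', np.float64(395.0), np.float64(100.0), np.float64(-1.0), np.float64(-0.8)), ('tube_yellow', np.float64(190.0), np.float64(229.0), np.float64(0.1), np.float64(-0.9)), ('clip_green', np.float64(342.0), np.float64(99.0), np.float64(-0.3), np.float64(-0.7)), ('tube_green', np.float64(236.0), np.float64(223.0), np.float64(1.7), np.float64(5.6)), ('clip_white', np.float64(290.0), np.float64(97.0), np.float64(0.7), np.float64(1.0)), ('clip_red', np.float64(237.0), np.float64(98.0), np.float64(1.4), np.float64(-0.3)), ('tube_red', np.float64(334.0), np.float64(226.0), np.float64(-0.1), np.float64(3.4)), ('clip_blue', np.float64(190.0), np.float64(97.0), np.float64(-3.4), np.float64(-0.7)), ('tube_blue', np.float64(381.0), np.float64(230.0), np.float64(-0.2), np.float64(0.3))]
```

View pics/w1.png

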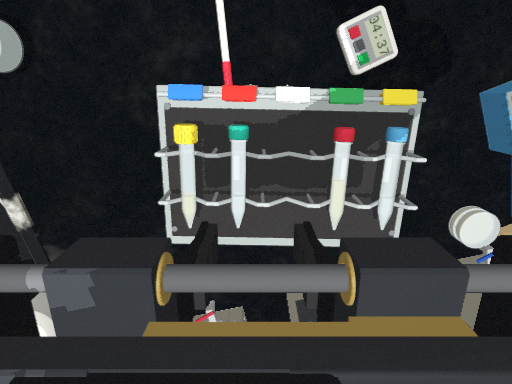

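The wrist view agrees with the fit: clips are on row ~97 at columns 190–395, and tube tips are at row ~227. The rocker pose is about (0.581, 0.092) with a yaw of 14°. I'll go to the blue tube first.

```bash
cat >> h.py <<'E'
S=(.581,.092,np.radians(13.9))
def go(place,z,x=.001,s=S):
    q=r.sense(); R=np.array(q["ee_rot"]); y=OFF[place]
    d=R.T@(W(s,x,y,z)-np.array(q["tcp_pos"]))
    tgt=np.degrees(s[2]); cur=np.degrees(np.arctan2(R[0,1],R[1,1]))
    print("t",round(q["time_s"],1),"delta mm",np.round(d*1000,1),"turn",round(tgt-cur,2),"j",np.round(q["joints"]),"w",round(q["gripper_width"]*87,1))
E
python3 -c "
from h import *
go('yellow',.15)"
```

```text
t 4.3 delta mm [-15.3 154.4 133.1] turn 0.2 j [  22.   14.   -3.   -0.  -73. -126.] w 44.2
```

Emit:
apply_moves:
  moves:
    - [[-0.004, 0.035, 0.01], 0.2]
    - [[-0.004, 0.035, 0.01], 0]
    - [[-0.004, 0.035, 0.01], 0]
    - [[-0.003, 0.035, 0.01], 0]
    - [[0, 0.014, 0.02], 0]

```text
time_s: 4.68
tcp_pos: [0.6113, 0.2043, 0.2237]
ee_rot: [[-0.971, 0.237, 0.005], [0.237, 0.971, 0.002], [-0.005, 0.003, -1.0]]
wrist_force: [1.3, -0.1, -0.1]
gripper_width: 0.502
gripper_force: 0.0
```

Emit:
apply_moves:
  moves:
    - [[0, 0, 0.025], 0]
    - [[0, 0, 0.025], 0]
    - [[0, 0, 0.02], 0]
    - [[0, 0, 0], 0]
    - [[0, 0, 0], 0]

```text
time_s: 5.1
tcp_pos: [0.6087, 0.2002, 0.152]
ee_rot: [[-0.971, 0.239, -0.002], [0.239, 0.971, -0.002], [0.001, -0.002, -1.0]]
wrist_force: [0.3, 0.2, 1.0]
gripper_width: 0.504
gripper_force: 0.0
```

```bash
python3 - <<'E'
from h import *
go('yellow',.096)
p=imaging.capture("wrist"); cv2.imwrite("pics/w2.png",p["frame"])
L=gather(p); s,f=fit(L); print(np.round(s,4),np.degrees(s[2])); print([(l[1],*np.round(l[5]),*np.round(e,1)) for l,e in zip(L,f)])
E
```

```text
t 5.1 delta mm [-0.2  0.5 56. ] turn 0.06 j [  33.   27.   -3.    0.  -61. -137.] w 43.9
[0.5802 0.0924 0.2494] 14.291454748248434
[('clip_yellow', np.float64(256.0), np.float64(79.0), np.float64(2.4), np.float64(0.3)), ('clip_green', np.float64(173.0), np.float64(80.0), np.float64(0.5), np.float64(-1.3)), ('clip_white', np.float64(90.0), np.float64(77.0), np.float64(-0.5), np.float64(1.0)), ('clip_red', np.float64(8.0), np.float64(77.0), np.float64(-3.0), np.float64(0.0))]
```

View pics/w2.png

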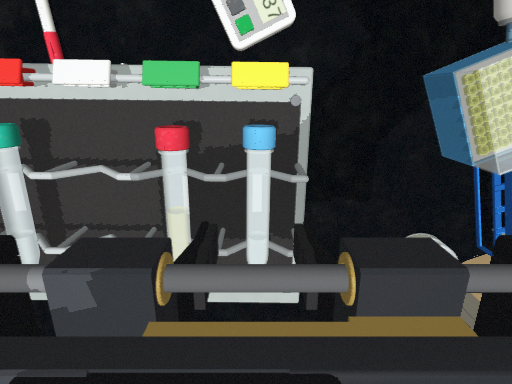

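The blue tube (column 258) sits midway between the fingers (columns 200–312). I'll descend and grip it.

Emit:
apply_moves:
  moves:
    - [[0, 0, 0.02], 0]
    - [[0, 0, 0.02], 0]
    - [[0, 0, 0.016], 0]
    - [[0, 0, 0], 0]
    - [[0, 0, 0], 0]

```text
time_s: 6.02
tcp_pos: [0.6086, 0.2006, 0.0961]
ee_rot: [[-0.971, 0.239, -0.001], [0.239, 0.971, -0.001], [0.001, -0.002, -1.0]]
wrist_force: [-0.2, -0.2, 0.2]
gripper_width: 0.506
gripper_force: 0.0
```

Emit:
apply_moves:
  moves:
    - [[0, 0, 0], 0]
    - [[0, 0, 0], 0]
    - [[0, 0, 0], 0]
    - [[0, 0, 0], 0]
    - [[0, 0, 0], 0]
  hand: 0.0

```text
time_s: 6.43
tcp_pos: [0.6091, 0.201, 0.0973]
ee_rot: [[-0.971, 0.239, 0.001], [0.239, 0.971, 0.001], [-0.001, 0.001, -1.0]]
wrist_force: [0.8, 0.4, -0.3]
gripper_width: 0.217
gripper_force: 0.0
```

```bash
python3 -c "
from h import *
go('yellow',.096); print(r.sense()['wrist_force'],r.sense()['gripper_force'])"
```

```text
t 6.4 delta mm [ 0.1 -0.6  1.3] turn 0.07 j [  33.   30.   -6.    0.  -54. -137.] w 18.9
[ 0.8262967   0.35719229 -0.30703068] 0.0
```

Still closing. I'll wait for the grip, then lift and carry to white (y −112 mm).

Emit:
apply_moves:
  moves:
    - [[0, 0, 0], 0]
    - [[0, 0, 0], 0]
    - [[0, 0, 0], 0]
    - [[0, 0, 0], 0]

```text
time_s: 6.77
tcp_pos: [0.6094, 0.2013, 0.0972]
ee_rot: [[-0.971, 0.239, 0.001], [0.239, 0.971, 0.001], [-0.001, 0.001, -1.0]]
wrist_force: [0.4, 1.4, 2.2]
gripper_width: 0.167
gripper_force: 30.0
```

Emit:
apply_moves:
  moves:
    - [[0, 0, -0.015], 0]
    - [[0, 0, -0.02], 0]
    - [[0, 0, -0.02], 0]
    - [[0, 0, 0], 0]

```text
time_s: 7.1
tcp_pos: [0.6109, 0.2013, 0.1558]
ee_rot: [[-0.971, 0.238, 0.006], [0.238, 0.971, 0.002], [-0.006, 0.004, -1.0]]
wrist_force: [0.5, 0.3, 0.2]
gripper_width: 0.172
gripper_force: 30.0
```

Emit:
apply_moves:
  moves:
    - [[0, -0.028, 0], 0]
    - [[0, -0.028, 0], 0]
    - [[0, -0.028, 0], 0]
    - [[0, -0.028, 0], 0]
    - [[0, 0, 0], 0]

```text
time_s: 7.52
tcp_pos: [0.5795, 0.0879, 0.1507]
ee_rot: [[-0.97, 0.243, -0.004], [0.243, 0.97, -0.002], [0.004, -0.003, -1.0]]
wrist_force: [-0.3, -0.5, 0.0]
gripper_width: 0.172
gripper_force: 30.0
```

```bash
python3 - <<'E'
from h import *
p=imaging.capture("wrist"); cv2.imwrite("pics/w3.png",p["frame"])
go('white',.097)
E
```

```text
t 7.6 delta mm [-0.8  2.4 54. ] turn -0.12 j [  25.   22.  -11.   -0.  -58. -129.] w 14.7
```

View pics/w3.png

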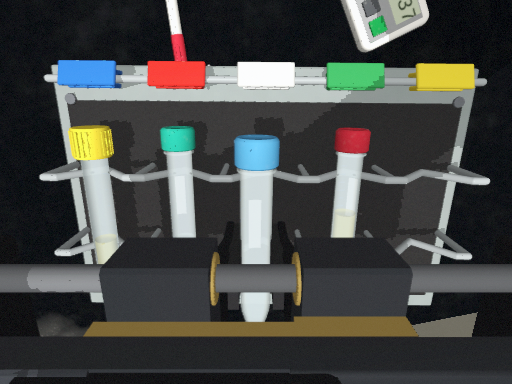

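The blue tube is held straight (column 257) over the white place, and the neighbours are untouched. Setting it down.

Emit:
apply_moves:
  moves:
    - [[0, 0.002, 0.02], 0]
    - [[0, 0, 0.016], 0]
    - [[0, 0, 0.009], 0]
    - [[0, 0, 0.006], 0]
    - [[0, 0, 0.002], 0]

```text
time_s: 7.98
tcp_pos: [0.582, 0.0939, 0.0978]
ee_rot: [[-0.971, 0.238, -0.003], [0.238, 0.971, -0.002], [0.002, -0.002, -1.0]]
wrist_force: [-2.5, -0.7, 4.7]
gripper_width: 0.169
gripper_force: 30.0
```

Emit:
apply_moves:
  moves:
    - [[0, 0, 0], 0]
    - [[0, 0, 0], 0]
    - [[0, 0, 0], 0]
    - [[0, 0, 0], 0]

```text
time_s: 8.32
tcp_pos: [0.5831, 0.0944, 0.0992]
ee_rot: [[-0.971, 0.239, 0.002], [0.239, 0.971, 0.001], [-0.001, 0.001, -1.0]]
wrist_force: [-0.4, -0.6, -1.0]
gripper_width: 0.175
gripper_force: 30.0
```

```bash
python3 - <<'E'
from h import *
go('white',.097); print(r.sense()['wrist_force'],r.sense()['tcp_pos'])
E
```

```text
t 8.3 delta mm [ 0.5 -2.9  2.2] turn 0.07 j [  25.   25.  -14.   -0.  -51. -129.] w 15.2
[-0.40458261 -0.56082414 -0.98807504] [0.58314653 0.09442608 0.09920285]
```

Emit:
apply_moves:
  moves:
    - [[0, -0.0025, 0.001], 0]
    - [[0, 0, 0.001], 0]
    - [[0, 0, 0], 0]
    - [[0, 0, 0], 0]
    - [[0, 0, 0], 0]

```text
time_s: 8.73
tcp_pos: [0.5828, 0.0921, 0.0975]
ee_rot: [[-0.971, 0.239, 0.002], [0.239, 0.971, 0.001], [-0.002, 0.001, -1.0]]
wrist_force: [-0.0, 1.6, 4.4]
gripper_width: 0.169
gripper_force: 30.0
```

```bash
python3 - <<'E'
from h import *
go('white',.097); print(r.sense()['wrist_force'],r.sense()['tcp_pos'])
E
```

```text
t 8.7 delta mm [ 0.7 -0.5  0.5] turn 0.09 j [  25.   25.  -14.    0.  -50. -129.] w 14.7
[-0.0449771   1.60156517  4.40471099] [0.58278688 0.09205398 0.09746002]
```

There is upward contact force, so it is resting in the wires. I'll release, rise and look.

Emit:
apply_moves:
  moves:
    - [[0, 0, 0], 0]
    - [[0, 0, 0], 0]
    - [[0, 0, 0], 0]
    - [[0, 0, 0], 0]
    - [[0, 0, 0], 0]
  hand: 0.044

```text
time_s: 9.15
tcp_pos: [0.5814, 0.0913, 0.0959]
ee_rot: [[-0.971, 0.239, -0.002], [0.239, 0.971, -0.001], [0.001, -0.001, -1.0]]
wrist_force: [-0.1, 0.3, -0.1]
gripper_width: 0.453
gripper_force: 0.0
```

Emit:
apply_moves:
  moves:
    - [[0, 0, 0], 0]
    - [[0, 0, -0.015], 0]
    - [[0, 0, -0.02], 0]
    - [[0, 0, -0.02], 0]
    - [[0, 0, 0], 0]

```text
time_s: 9.57
tcp_pos: [0.5845, 0.0922, 0.1559]
ee_rot: [[-0.971, 0.238, 0.008], [0.238, 0.971, 0.002], [-0.007, 0.004, -1.0]]
wrist_force: [1.2, 0.1, 0.9]
gripper_width: 0.506
gripper_force: 0.0
```

Emit:
apply_moves:
  moves:
    - [[0, -0.028, 0], 0]
    - [[0, -0.028, 0], 0]
    - [[0, -0.028, 0], 0]
    - [[0, -0.028, 0], 0]
    - [[0, 0, 0], 0]

```text
time_s: 9.98
tcp_pos: [0.5531, -0.0206, 0.1511]
ee_rot: [[-0.97, 0.243, -0.002], [0.243, 0.97, -0.001], [0.002, -0.001, -1.0]]
wrist_force: [0.0, -0.5, 0.1]
gripper_width: 0.506
gripper_force: 0.0
```

```bash
python3 - <<'E'
from h import *
p=imaging.capture("wrist"); cv2.imwrite("pics/w4.png",p["frame"])
go('blue',.096)
E
```

```text
t 10.0 delta mm [-0.4  2.3 55.3] turn -0.13 j [  15.   19.  -15.   -0.  -56. -119.] w 43.9
```

View pics/w4.png

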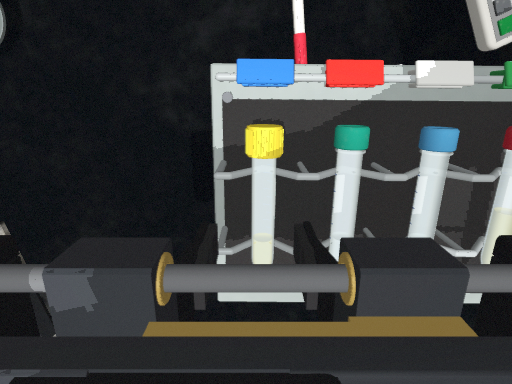

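Blue lies properly in the white place (column 438). Yellow (column 263) is between the fingers. The residual is settling lag, so I'll descend without correcting.

Emit:
apply_moves:
  moves:
    - [[0, 0, 0], 0]
    - [[0, 0, 0.02], 0]
    - [[0, 0, 0.02], 0]
    - [[0, 0, 0.015], 0]
    - [[0, 0, 0], 0]

```text
time_s: 10.45
tcp_pos: [0.5531, -0.0164, 0.0932]
ee_rot: [[-0.971, 0.238, -0.007], [0.239, 0.971, -0.001], [0.006, -0.002, -1.0]]
wrist_force: [0.1, -0.4, -0.0]
gripper_width: 0.504
gripper_force: 0.0
```

Emit:
apply_moves:
  moves:
    - [[0, 0, 0], 0]
    - [[0, 0, 0], 0]
    - [[0, 0, 0], 0]
    - [[0, 0, 0], 0]
    - [[0, 0, 0], 0]
  hand: 0.0

```text
time_s: 10.87
tcp_pos: [0.5557, -0.0169, 0.0975]
ee_rot: [[-0.971, 0.239, 0.002], [0.239, 0.971, 0.0], [-0.002, 0.001, -1.0]]
wrist_force: [0.3, -0.5, -0.5]
gripper_width: 0.212
gripper_force: 0.0
```

Emit:
apply_moves:
  moves:
    - [[0, 0, 0], 0]
    - [[0, 0, 0], 0]
    - [[0, 0, 0], 0]
    - [[0, 0, 0], 0]
    - [[0, 0, 0], 0]

```text
time_s: 11.28
tcp_pos: [0.5561, -0.0166, 0.0974]
ee_rot: [[-0.971, 0.239, 0.002], [0.239, 0.971, 0.001], [-0.002, 0.001, -1.0]]
wrist_force: [0.3, 4.2, 5.5]
gripper_width: 0.169
gripper_force: 30.0
```

```bash
python3 -c "
from h import *
go('blue',.096); print(r.sense()['wrist_force'],r.sense()['gripper_force'])"
```

```text
t 11.3 delta mm [ 0.9 -0.6  1.4] turn 0.1 j [  15.   22.  -19.   -0.  -48. -119.] w 14.7
[0.3335886  4.23536528 5.51208119] 29.9635711312294
```

Emit:
apply_moves:
  moves:
    - [[0, 0, -0.015], 0]
    - [[0, 0, -0.02], 0]
    - [[0, 0, -0.02], 0]
    - [[0, 0, 0], 0]
    - [[0, 0.018, 0], 0]

```text
time_s: 11.7
tcp_pos: [0.5586, -0.0017, 0.1521]
ee_rot: [[-0.97, 0.242, -0.0], [0.242, 0.97, -0.0], [0.0, -0.0, -1.0]]
wrist_force: [0.1, -0.0, -0.3]
gripper_width: 0.173
gripper_force: 30.0
```

Emit:
apply_moves:
  moves:
    - [[0, 0.032, 0], 0]
    - [[0, 0.032, 0], 0]
    - [[0, 0.032, 0], 0]
    - [[0, 0.032, 0], 0]
    - [[0, 0.032, 0], 0]

```text
time_s: 12.12
tcp_pos: [0.5971, 0.1562, 0.1502]
ee_rot: [[-0.971, 0.24, -0.003], [0.24, 0.971, -0.002], [0.002, -0.002, -1.0]]
wrist_force: [0.1, 0.1, 0.3]
gripper_width: 0.172
gripper_force: 30.0
```

Emit:
apply_moves:
  moves:
    - [[0, 0.028, 0], 0]
    - [[0, 0.018, 0], 0]
    - [[0, 0, 0], 0]
    - [[0, 0, 0], 0]
    - [[0, 0, 0], 0]

```text
time_s: 12.53
tcp_pos: [0.6079, 0.1992, 0.1504]
ee_rot: [[-0.971, 0.24, -0.002], [0.24, 0.971, -0.002], [0.002, -0.002, -1.0]]
wrist_force: [0.2, -1.2, 0.1]
gripper_width: 0.17
gripper_force: 30.0
```

```bash
python3 - <<'E'
from h import *
p=imaging.capture("wrist"); cv2.imwrite("pics/w5.png",p["frame"])
go('yellow',.097)
E
```

```text
t 12.6 delta mm [-0.5  1.7 53.8] turn 0.01 j [  33.   27.   -3.    0.  -61. -136.] w 15.0
```

View pics/w5.png

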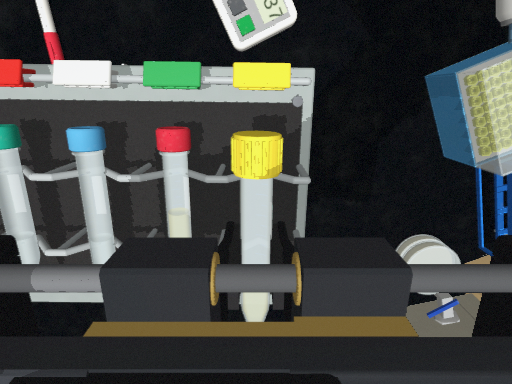

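Yellow is held straight (column 257) over the yellow place. Lowering.

Emit:
apply_moves:
  moves:
    - [[0, 0.001, 0.02], 0]
    - [[0, 0, 0.016], 0]
    - [[0, 0, 0.009], 0]
    - [[0, 0, 0.006], 0]
    - [[0, 0, 0.002], 0]

```text
time_s: 13.0
tcp_pos: [0.609, 0.2007, 0.0983]
ee_rot: [[-0.971, 0.24, -0.0], [0.24, 0.971, -0.0], [0.0, -0.0, -1.0]]
wrist_force: [-0.4, 0.5, 0.1]
gripper_width: 0.171
gripper_force: 30.0
```

Emit:
apply_moves:
  moves:
    - [[0, 0, 0.001], 0]
    - [[0, 0, 0], 0]
    - [[0, 0, 0], 0]
    - [[0, 0, 0], 0]

```text
time_s: 13.33
tcp_pos: [0.6092, 0.2014, 0.0982]
ee_rot: [[-0.971, 0.239, 0.001], [0.239, 0.971, 0.0], [-0.001, 0.001, -1.0]]
wrist_force: [-0.6, -0.2, -0.0]
gripper_width: 0.171
gripper_force: 30.0
```

```bash
python3 - <<'E'
from h import *
go('yellow',.097); print(r.sense()['wrist_force'],r.sense()['tcp_pos'])
E
```

```text
t 13.3 delta mm [ 0.1 -1.   1.2] turn 0.07 j [  33.   30.   -6.    0.  -54. -137.] w 14.9
[-0.64063651 -0.17660984 -0.031344  ] [0.60924784 0.20141141 0.09819663]
```

Emit:
apply_moves:
  moves:
    - [[0, -0.001, 0.001], 0]
    - [[0, 0, 0], 0]
    - [[0, 0, 0], 0]

```text
time_s: 13.58
tcp_pos: [0.6093, 0.2011, 0.0976]
ee_rot: [[-0.971, 0.239, 0.002], [0.239, 0.971, 0.001], [-0.002, 0.002, -1.0]]
wrist_force: [-0.5, 2.4, 4.4]
gripper_width: 0.17
gripper_force: 30.0
```

```bash
python3 - <<'E'
from h import *
go('yellow',.097); print(r.sense()['wrist_force'],r.sense()['tcp_pos'])
E
```

```text
t 13.6 delta mm [ 0.3 -0.7  0.6] turn 0.1 j [  33.   30.   -6.    0.  -54. -136.] w 14.8
[-0.45026019  2.41732738  4.41919365] [0.60933427 0.20105525 0.09763274]
```

Contact made. I'll release, rise and go back to white for the blue tube.

Emit:
apply_moves:
  moves:
    - [[0, 0, 0], 0]
    - [[0, 0, 0], 0]
    - [[0, 0, 0], 0]
    - [[0, 0, 0], 0]
    - [[0, 0, 0], 0]
  hand: 0.044

```text
time_s: 14.0
tcp_pos: [0.6085, 0.2, 0.0961]
ee_rot: [[-0.971, 0.239, -0.001], [0.239, 0.971, -0.001], [0.001, -0.001, -1.0]]
wrist_force: [-0.0, -0.4, 0.6]
gripper_width: 0.457
gripper_force: 0.0
```

Emit:
apply_moves:
  moves:
    - [[0, 0, 0], 0]
    - [[0, 0, -0.015], 0]
    - [[0, 0, -0.02], 0]
    - [[0, 0, -0.02], 0]
    - [[0, 0, 0], 0]

```text
time_s: 14.42
tcp_pos: [0.6112, 0.2013, 0.1562]
ee_rot: [[-0.971, 0.238, 0.008], [0.238, 0.971, 0.003], [-0.007, 0.005, -1.0]]
wrist_force: [0.9, -0.1, 0.5]
gripper_width: 0.506
gripper_force: 0.0
```

Emit:
apply_moves:
  moves:
    - [[0, -0.028, 0], 0]
    - [[0, -0.028, 0], 0]
    - [[0, -0.028, 0], 0]
    - [[0, -0.028, 0], 0]
    - [[0, 0, 0], 0]

```text
time_s: 14.83
tcp_pos: [0.5799, 0.0878, 0.1512]
ee_rot: [[-0.97, 0.243, -0.003], [0.243, 0.97, -0.001], [0.002, -0.002, -1.0]]
wrist_force: [-0.9, -0.9, -1.4]
gripper_width: 0.509
gripper_force: 0.0
```

Emit:
apply_moves:
  moves:
    - [[0, 0, 0], 0]
    - [[0, 0, 0], 0]

```text
time_s: 15.0
tcp_pos: [0.5822, 0.0918, 0.1515]
ee_rot: [[-0.971, 0.239, 0.0], [0.239, 0.971, 0.0], [-0.0, 0.0, -1.0]]
wrist_force: [0.1, 0.3, 0.5]
gripper_width: 0.505
gripper_force: 0.0
```

```bash
python3 - <<'E'
from h import *
p=imaging.capture("wrist"); cv2.imwrite("pics/w6.png",p["frame"])
go('white',.096)
E
```

```text
t 15.1 delta mm [ 0.2 -0.5 55.5] turn 0.09 j [  25.   22.  -10.   -0.  -58. -129.] w 43.7
```

View pics/w6.png

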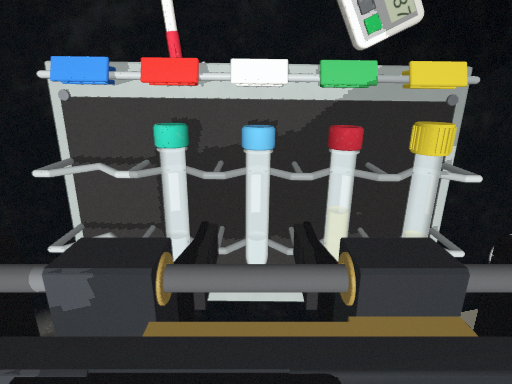

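Yellow lies well in its place (column 432). Blue is centred between the fingers (column 258). Next: grip it, lift and carry −112 mm to the blue place.

Emit:
apply_moves:
  moves:
    - [[0, 0, 0.02], 0]
    - [[0, 0, 0.02], 0]
    - [[0, 0, 0.015], 0]
    - [[0, 0, 0], 0]
    - [[0, 0, 0], 0]

```text
time_s: 15.47
tcp_pos: [0.5819, 0.0923, 0.0958]
ee_rot: [[-0.971, 0.238, -0.002], [0.238, 0.971, -0.001], [0.001, -0.001, -1.0]]
wrist_force: [-0.4, -0.0, 1.2]
gripper_width: 0.501
gripper_force: 0.0
```

Emit:
apply_moves:
  moves:
    - [[0, 0, 0], 0]
    - [[0, 0, 0], 0]
    - [[0, 0, 0], 0]
    - [[0, 0, 0], 0]
    - [[0, 0, 0], 0]
  hand: 0.0

```text
time_s: 15.88
tcp_pos: [0.5822, 0.0918, 0.0973]
ee_rot: [[-0.971, 0.239, 0.001], [0.239, 0.971, 0.0], [-0.001, 0.001, -1.0]]
wrist_force: [-0.8, -0.5, -0.2]
gripper_width: 0.213
gripper_force: 0.0
```

Emit:
apply_moves:
  moves:
    - [[0, 0, 0], 0]
    - [[0, 0, 0], 0]
    - [[0, 0, 0], 0]
    - [[0, 0, 0], 0]
    - [[0, 0, 0], 0]

```text
time_s: 16.3
tcp_pos: [0.5829, 0.0922, 0.0973]
ee_rot: [[-0.971, 0.239, 0.002], [0.239, 0.971, 0.001], [-0.002, 0.002, -1.0]]
wrist_force: [1.3, 4.3, 4.4]
gripper_width: 0.167
gripper_force: 30.0
```

Emit:
apply_moves:
  moves:
    - [[0, 0, -0.015], 0]
    - [[0, 0, -0.02], 0]
    - [[0, 0, -0.02], 0]
    - [[0, 0, 0], 0]

```text
time_s: 16.63
tcp_pos: [0.5835, 0.0913, 0.155]
ee_rot: [[-0.971, 0.239, 0.005], [0.239, 0.971, 0.0], [-0.005, 0.002, -1.0]]
wrist_force: [0.1, 0.7, 0.1]
gripper_width: 0.169
gripper_force: 30.0
```

Emit:
apply_moves:
  moves:
    - [[0, -0.028, 0], 0]
    - [[0, -0.028, 0], 0]
    - [[0, -0.028, 0], 0]
    - [[0, -0.028, 0], 0]
    - [[0, 0, 0], 0]

```text
time_s: 17.05
tcp_pos: [0.552, -0.0211, 0.1501]
ee_rot: [[-0.97, 0.244, -0.006], [0.244, 0.97, -0.001], [0.005, -0.003, -1.0]]
wrist_force: [-0.5, 0.3, -0.8]
gripper_width: 0.17
gripper_force: 30.0
```

Emit:
apply_moves:
  moves:
    - [[0, 0, 0], 0]
    - [[0, 0, 0], 0]

```text
time_s: 17.22
tcp_pos: [0.5547, -0.0174, 0.1509]
ee_rot: [[-0.971, 0.24, -0.002], [0.24, 0.971, -0.0], [0.002, -0.001, -1.0]]
wrist_force: [-0.4, -0.6, -1.0]
gripper_width: 0.171
gripper_force: 30.0
```

```bash
python3 - <<'E'
from h import *
go('blue',.097)
E
```

```text
t 17.2 delta mm [-0.3  0.6 53.9] turn 0.02 j [  15.   19.  -15.   -0.  -56. -119.] w 14.9
```

Emit:
apply_moves:
  moves:
    - [[0, 0.001, 0.02], 0]
    - [[0, 0, 0.016], 0]
    - [[0, 0, 0.009], 0]
    - [[0, 0, 0.006], 0]
    - [[0, 0, 0.002], 0]

```text
time_s: 17.63
tcp_pos: [0.5551, -0.0157, 0.0974]
ee_rot: [[-0.971, 0.238, -0.002], [0.238, 0.971, -0.001], [0.002, -0.001, -1.0]]
wrist_force: [-0.7, -0.3, -0.7]
gripper_width: 0.176
gripper_force: 30.0
```

Emit:
apply_moves:
  moves:
    - [[0, 0, 0.001], 0]
    - [[0, 0, 0.001], 0]
    - [[0, 0, 0], 0]
    - [[0, 0, 0], 0]
    - [[0, 0, 0], 0]

```text
time_s: 18.05
tcp_pos: [0.5559, -0.016, 0.0972]
ee_rot: [[-0.971, 0.239, 0.001], [0.239, 0.971, 0.0], [-0.001, 0.001, -1.0]]
wrist_force: [-1.0, 0.9, 1.4]
gripper_width: 0.171
gripper_force: 30.0
```

```bash
python3 - <<'E'
from h import *
go('blue',.097); print(r.sense()['wrist_force'],r.sense()['tcp_pos'])
E
```

```text
t 18.1 delta mm [ 0.6 -1.1  0.2] turn 0.07 j [  15.   22.  -19.    0.  -49. -119.] w 14.9
[-0.96718391  0.9060919   1.41815475] [ 0.55587018 -0.01604931  0.09722334]
```

Light contact. I'll release, rise and go to the red tube in the green place (+168 mm).

Emit:
apply_moves:
  moves:
    - [[0, 0, 0], 0]
    - [[0, 0, 0], 0]
    - [[0, 0, 0], 0]
    - [[0, 0, 0], 0]
    - [[0, 0, 0], 0]
  hand: 0.044

```text
time_s: 18.47
tcp_pos: [0.5554, -0.0162, 0.0966]
ee_rot: [[-0.971, 0.239, -0.0], [0.239, 0.971, -0.0], [0.0, -0.0, -1.0]]
wrist_force: [0.3, 0.8, 0.0]
gripper_width: 0.452
gripper_force: 0.0
```

Emit:
apply_moves:
  moves:
    - [[0, 0, 0], 0]
    - [[0, 0, -0.015], 0]
    - [[0, 0, -0.02], 0]
    - [[0, 0, -0.02], 0]
    - [[0, 0, 0], 0]

```text
time_s: 18.88
tcp_pos: [0.5581, -0.016, 0.1558]
ee_rot: [[-0.971, 0.238, 0.008], [0.238, 0.971, 0.001], [-0.008, 0.002, -1.0]]
wrist_force: [0.0, -0.8, 0.2]
gripper_width: 0.506
gripper_force: 0.0
```

Emit:
apply_moves:
  moves:
    - [[0, 0.028, 0], 0]
    - [[0, 0.035, 0], 0]
    - [[0, 0.035, 0], 0]
    - [[0, 0.035, 0], 0]
    - [[0, 0.035, 0], 0]

```text
time_s: 19.3
tcp_pos: [0.5956, 0.1484, 0.1513]
ee_rot: [[-0.971, 0.239, -0.0], [0.239, 0.971, -0.0], [0.0, -0.0, -1.0]]
wrist_force: [1.1, -0.2, -0.5]
gripper_width: 0.506
gripper_force: 0.0
```

Emit:
apply_moves:
  moves:
    - [[0, 0, 0], 0]
    - [[0, 0, 0], 0]
    - [[0, 0, 0], 0]

```text
time_s: 19.55
tcp_pos: [0.595, 0.1467, 0.1509]
ee_rot: [[-0.971, 0.239, -0.001], [0.239, 0.971, -0.001], [0.001, -0.001, -1.0]]
wrist_force: [-1.1, -1.0, -0.1]
gripper_width: 0.508
gripper_force: 0.0
```

```bash
python3 - <<'E'
from h import *
p=imaging.capture("wrist"); cv2.imwrite("pics/w7.png",p["frame"])
go('green',.096)
E
```

```text
t 19.6 delta mm [-0.4  0.1 55.1] turn 0.03 j [  29.   24.   -7.   -0.  -59. -133.] w 44.0
```

View pics/w7.png

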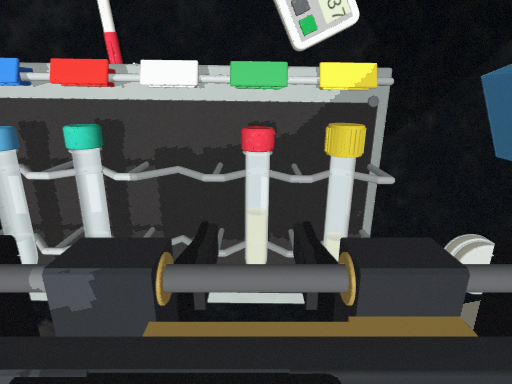

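Blue is in the blue place (column ~8). Red (column 258) is centred between the fingers. Next: grip red and move it to white (−56 mm).

Emit:
apply_moves:
  moves:
    - [[0, 0, 0.02], 0]
    - [[0, 0, 0.02], 0]
    - [[0, 0, 0.015], 0]
    - [[0, 0, 0], 0]
    - [[0, 0, 0], 0]

```text
time_s: 20.02
tcp_pos: [0.5952, 0.1455, 0.0963]
ee_rot: [[-0.971, 0.24, -0.002], [0.24, 0.971, -0.001], [0.001, -0.001, -1.0]]
wrist_force: [-0.8, 0.4, 0.6]
gripper_width: 0.51
gripper_force: 0.0
```

Emit:
apply_moves:
  moves:
    - [[0, 0, 0], 0]
    - [[0, 0, 0], 0]
    - [[0, 0, 0], 0]
    - [[0, 0, 0], 0]
    - [[0, 0, 0], 0]
  hand: 0.0

```text
time_s: 20.43
tcp_pos: [0.5958, 0.1471, 0.0972]
ee_rot: [[-0.971, 0.239, 0.001], [0.239, 0.971, 0.001], [-0.001, 0.001, -1.0]]
wrist_force: [0.7, 0.3, -1.0]
gripper_width: 0.214
gripper_force: 0.0
```

Emit:
apply_moves:
  moves:
    - [[0, 0, 0], 0]
    - [[0, 0, 0], 0]
    - [[0, 0, 0], 0]
    - [[0, 0, 0], 0]
    - [[0, 0, 0], 0]

```text
time_s: 20.85
tcp_pos: [0.5958, 0.1471, 0.097]
ee_rot: [[-0.971, 0.239, 0.001], [0.239, 0.971, 0.0], [-0.001, 0.0, -1.0]]
wrist_force: [-0.0, 0.6, 2.9]
gripper_width: 0.167
gripper_force: 30.0
```

Emit:
apply_moves:
  moves:
    - [[0, 0, -0.015], 0]
    - [[0, 0, -0.02], 0]
    - [[0, 0, -0.02], 0]
    - [[0, 0, 0], 0]

```text
time_s: 21.18
tcp_pos: [0.5979, 0.1477, 0.1556]
ee_rot: [[-0.971, 0.238, 0.007], [0.238, 0.971, 0.002], [-0.006, 0.004, -1.0]]
wrist_force: [0.8, 0.4, 0.6]
gripper_width: 0.171
gripper_force: 30.0
```

Emit:
apply_moves:
  moves:
    - [[0, -0.028, 0], 0]
    - [[0, -0.028, 0], 0]
    - [[0, 0, 0], 0]
    - [[0, 0, 0], 0]
    - [[0, 0, 0], 0]

```text
time_s: 21.6
tcp_pos: [0.5822, 0.0926, 0.1511]
ee_rot: [[-0.971, 0.239, -0.0], [0.239, 0.971, -0.0], [0.0, -0.0, -1.0]]
wrist_force: [0.2, -0.5, -0.8]
gripper_width: 0.169
gripper_force: 30.0
```

```bash
python3 - <<'E'
from h import *
go('white',.097)
E
```

```text
t 21.6 delta mm [ 0.  -0.9 54.1] turn 0.05 j [  25.   22.  -10.   -0.  -58. -129.] w 14.7
```

Emit:
apply_moves:
  moves:
    - [[0, 0, 0.02], 0]
    - [[0, 0, 0.016], 0]
    - [[0, 0, 0.009], 0]
    - [[0, 0, 0.006], 0]
    - [[0, 0, 0.002], 0]

```text
time_s: 22.02
tcp_pos: [0.582, 0.093, 0.0974]
ee_rot: [[-0.971, 0.238, -0.002], [0.238, 0.971, -0.001], [0.001, -0.001, -1.0]]
wrist_force: [-0.7, -0.5, -0.2]
gripper_width: 0.167
gripper_force: 30.0
```

Emit:
apply_moves:
  moves:
    - [[0, 0, 0.001], 0]
    - [[0, 0, 0.001], 0]
    - [[0, 0, 0], 0]
    - [[0, 0, 0], 0]
    - [[0, 0, 0], 0]

```text
time_s: 22.43
tcp_pos: [0.5826, 0.0927, 0.0972]
ee_rot: [[-0.971, 0.239, 0.001], [0.239, 0.971, 0.001], [-0.001, 0.001, -1.0]]
wrist_force: [0.5, 0.1, -0.8]
gripper_width: 0.174
gripper_force: 30.0
```

```bash
python3 - <<'E'
from h import *
go('white',.097); print(r.sense()['wrist_force'],r.sense()['tcp_pos'])
E
```

```text
t 22.4 delta mm [ 0.4 -1.1  0.2] turn 0.07 j [  25.   25.  -14.    0.  -51. -129.] w 15.2
[ 0.53040627  0.08090068 -0.7887461 ] [0.58260461 0.09272946 0.09720555]
```

No contact yet, so down 1 mm more.

Emit:
apply_moves:
  moves:
    - [[0, 0, 0.001], 0]
    - [[0, 0, 0], 0]
    - [[0, 0, 0], 0]
    - [[0, 0, 0], 0]

```text
time_s: 22.77
tcp_pos: [0.5827, 0.0927, 0.0968]
ee_rot: [[-0.971, 0.239, 0.002], [0.239, 0.971, 0.0], [-0.002, 0.001, -1.0]]
wrist_force: [-1.0, -0.9, 6.0]
gripper_width: 0.172
gripper_force: 30.0
```

Contact. I'll release, rise and go to the green tube in the red place (−56 mm).

Emit:
apply_moves:
  moves:
    - [[0, 0, 0], 0]
    - [[0, 0, 0], 0]
    - [[0, 0, 0], 0]
    - [[0, 0, 0], 0]
    - [[0, 0, 0], 0]
  hand: 0.044

```text
time_s: 23.18
tcp_pos: [0.582, 0.0925, 0.0952]
ee_rot: [[-0.971, 0.239, -0.001], [0.239, 0.971, -0.0], [0.001, -0.0, -1.0]]
wrist_force: [0.1, 0.4, -0.1]
gripper_width: 0.452
gripper_force: 0.0
```

Emit:
apply_moves:
  moves:
    - [[0, 0, 0], 0]
    - [[0, 0, -0.016], 0]
    - [[0, 0, -0.02], 0]
    - [[0, 0, -0.02], 0]
    - [[0, 0, 0], 0]

```text
time_s: 23.6
tcp_pos: [0.5848, 0.0932, 0.1559]
ee_rot: [[-0.971, 0.238, 0.008], [0.238, 0.971, 0.002], [-0.007, 0.004, -1.0]]
wrist_force: [0.2, 0.1, 0.9]
gripper_width: 0.504
gripper_force: 0.0
```

Emit:
apply_moves:
  moves:
    - [[0, -0.028, 0], 0]
    - [[0, -0.028, 0], 0]
    - [[0, 0, 0], 0]
    - [[0, 0, 0], 0]
    - [[0, 0, 0], 0]

```text
time_s: 24.02
tcp_pos: [0.569, 0.0383, 0.1514]
ee_rot: [[-0.971, 0.239, 0.0], [0.239, 0.971, 0.0], [-0.0, 0.0, -1.0]]
wrist_force: [0.4, 0.4, 1.3]
gripper_width: 0.504
gripper_force: 0.0
```

```bash
python3 - <<'E'
from h import *
p=imaging.capture("wrist"); cv2.imwrite("pics/w8.png",p["frame"])
go('red',.096)
E
```

```text
t 24.1 delta mm [ 0.2 -1.3 55.4] turn 0.08 j [  20.   20.  -13.   -0.  -57. -124.] w 43.7
```

View pics/w8.png

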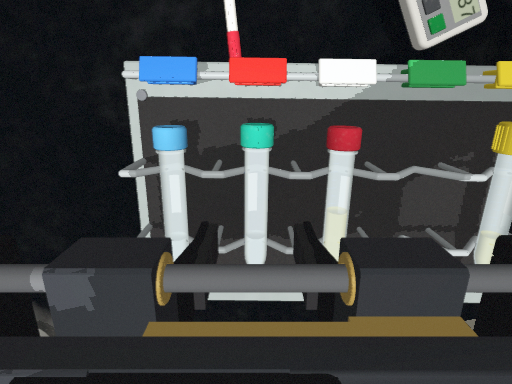

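Blue is in blue, red is in white, and green (column 257) is centred between the fingers. Next: grip green and move it to the green place (+112 mm).

Emit:
apply_moves:
  moves:
    - [[0, 0, 0.02], 0]
    - [[0, 0, 0.02], 0]
    - [[0, 0, 0.015], 0]
    - [[0, 0, 0], 0]
    - [[0, 0, 0], 0]

```text
time_s: 24.48
tcp_pos: [0.5688, 0.0387, 0.0959]
ee_rot: [[-0.971, 0.238, -0.002], [0.238, 0.971, -0.001], [0.001, -0.001, -1.0]]
wrist_force: [0.7, 0.9, 0.7]
gripper_width: 0.508
gripper_force: 0.0
```

Emit:
apply_moves:
  moves:
    - [[0, 0, 0], 0]
    - [[0, 0, 0], 0]
    - [[0, 0, 0], 0]
    - [[0, 0, 0], 0]
    - [[0, 0, 0], 0]
  hand: 0.0

```text
time_s: 24.9
tcp_pos: [0.5691, 0.0383, 0.0972]
ee_rot: [[-0.971, 0.239, 0.001], [0.239, 0.971, 0.0], [-0.001, 0.001, -1.0]]
wrist_force: [-0.4, 0.3, 0.0]
gripper_width: 0.211
gripper_force: 0.0
```

Emit:
apply_moves:
  moves:
    - [[0, 0, 0], 0]
    - [[0, 0, 0], 0]
    - [[0, 0, 0], 0]
    - [[0, 0, 0], 0]
    - [[0, 0, 0], 0]

```text
time_s: 25.32
tcp_pos: [0.5691, 0.0383, 0.097]
ee_rot: [[-0.971, 0.239, 0.001], [0.239, 0.971, 0.0], [-0.001, 0.0, -1.0]]
wrist_force: [-0.4, 0.2, 2.4]
gripper_width: 0.172
gripper_force: 30.0
```

Emit:
apply_moves:
  moves:
    - [[0, 0, -0.015], 0]
    - [[0, 0, -0.02], 0]
    - [[0, 0, -0.02], 0]
    - [[0, 0, 0], 0]

```text
time_s: 25.65
tcp_pos: [0.5712, 0.0385, 0.1554]
ee_rot: [[-0.971, 0.238, 0.007], [0.238, 0.971, 0.001], [-0.007, 0.003, -1.0]]
wrist_force: [0.5, 0.5, 0.3]
gripper_width: 0.167
gripper_force: 30.0
```

Emit:
apply_moves:
  moves:
    - [[0, 0.028, 0], 0]
    - [[0, 0.028, 0], 0]
    - [[0, 0.028, 0], 0]
    - [[0, 0.028, 0], 0]
    - [[0, 0, 0], 0]

```text
time_s: 26.07
tcp_pos: [0.5965, 0.1508, 0.1504]
ee_rot: [[-0.972, 0.236, 0.0], [0.236, 0.972, 0.0], [-0.0, 0.001, -1.0]]
wrist_force: [1.5, 0.2, 0.0]
gripper_width: 0.17
gripper_force: 30.0
```

Emit:
apply_moves:
  moves:
    - [[0, 0, 0], 0]
    - [[0, 0, 0], 0]

```text
time_s: 26.23
tcp_pos: [0.5949, 0.1465, 0.1506]
ee_rot: [[-0.971, 0.239, -0.002], [0.239, 0.971, -0.001], [0.002, -0.001, -1.0]]
wrist_force: [-0.4, -0.6, -0.3]
gripper_width: 0.169
gripper_force: 30.0
```

```bash
python3 - <<'E'
from h import *
go('green',.097)
E
```

```text
t 26.2 delta mm [-0.7 -0.2 53.6] turn 0.07 j [  29.   24.   -7.   -0.  -59. -133.] w 14.7
```

Emit:
apply_moves:
  moves:
    - [[0, 0, 0.02], 0]
    - [[0, 0, 0.016], 0]
    - [[0, 0, 0.009], 0]
    - [[0, 0, 0.006], 0]
    - [[0, 0, 0.002], 0]

```text
time_s: 26.65
tcp_pos: [0.5953, 0.1463, 0.098]
ee_rot: [[-0.971, 0.24, -0.001], [0.24, 0.971, -0.001], [0.001, -0.001, -1.0]]
wrist_force: [-0.3, -0.1, 0.8]
gripper_width: 0.169
gripper_force: 30.0
```

Emit:
apply_moves:
  moves:
    - [[0, 0, 0.001], 0]
    - [[0, 0, 0.001], 0]
    - [[0, 0, 0], 0]
    - [[0, 0, 0], 0]
    - [[0, 0, 0], 0]

```text
time_s: 27.07
tcp_pos: [0.596, 0.1471, 0.0972]
ee_rot: [[-0.971, 0.239, 0.001], [0.239, 0.971, 0.0], [-0.001, 0.001, -1.0]]
wrist_force: [-0.6, -0.4, 0.2]
gripper_width: 0.169
gripper_force: 30.0
```

```bash
python3 - <<'E'
from h import *
go('green',.097); print(r.sense()['wrist_force'],r.sense()['tcp_pos'])
E
```

```text
t 27.1 delta mm [ 0.3 -1.1  0.2] turn 0.07 j [  29.   27.  -11.    0.  -52. -133.] w 14.7
[-0.62570341 -0.39793694  0.16931267] [0.59599685 0.14709357 0.0971779 ]
```

Emit:
apply_moves:
  moves:
    - [[0, 0, 0.001], 0]
    - [[0, 0, 0], 0]
    - [[0, 0, 0], 0]
    - [[0, 0, 0], 0]

```text
time_s: 27.4
tcp_pos: [0.5961, 0.1472, 0.0968]
ee_rot: [[-0.971, 0.239, 0.002], [0.239, 0.971, 0.0], [-0.002, 0.001, -1.0]]
wrist_force: [-1.7, 0.1, 5.3]
gripper_width: 0.171
gripper_force: 30.0
```

Contact. I'll release, rise, then go to white (−56 mm) for red.

Emit:
apply_moves:
  moves:
    - [[0, 0, 0], 0]
    - [[0, 0, 0], 0]
    - [[0, 0, 0], 0]
    - [[0, 0, 0], 0]
    - [[0, 0, 0], 0]
  hand: 0.044

```text
time_s: 27.82
tcp_pos: [0.5954, 0.1469, 0.0952]
ee_rot: [[-0.971, 0.239, -0.001], [0.239, 0.971, -0.0], [0.001, -0.0, -1.0]]
wrist_force: [0.2, -0.4, -0.7]
gripper_width: 0.455
gripper_force: 0.0
```

Emit:
apply_moves:
  moves:
    - [[0, 0, 0], 0]
    - [[0, 0, -0.016], 0]
    - [[0, 0, -0.02], 0]
    - [[0, 0, -0.02], 0]
    - [[0, 0, 0], 0]

```text
time_s: 28.23
tcp_pos: [0.5982, 0.1478, 0.1561]
ee_rot: [[-0.971, 0.238, 0.008], [0.238, 0.971, 0.003], [-0.007, 0.004, -1.0]]
wrist_force: [-0.1, -0.0, 0.9]
gripper_width: 0.5
gripper_force: 0.0
```

Emit:
apply_moves:
  moves:
    - [[0, -0.028, 0], 0]
    - [[0, -0.028, 0], 0]
    - [[0, 0, 0], 0]
    - [[0, 0, 0], 0]
    - [[0, 0, 0], 0]

```text
time_s: 28.65
tcp_pos: [0.5824, 0.0927, 0.1514]
ee_rot: [[-0.971, 0.239, 0.0], [0.239, 0.971, 0.0], [-0.0, 0.0, -1.0]]
wrist_force: [1.0, 0.4, -0.5]
gripper_width: 0.506
gripper_force: 0.0
```

```bash
python3 - <<'E'
from h import *
p=imaging.capture("wrist"); cv2.imwrite("pics/w9.png",p["frame"])
go('white',.096)
E
```

```text
t 28.7 delta mm [ 0.2 -1.4 55.4] turn 0.08 j [  25.   22.  -10.   -0.  -58. -129.] w 43.8
```

View pics/w9.png

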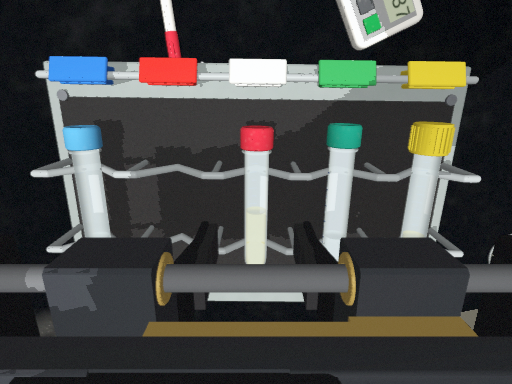

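Green, yellow and blue are home. Red (column 257) is under the gripper, with the red place free at column 168.

Emit:
apply_moves:
  moves:
    - [[0, 0, 0.02], 0]
    - [[0, 0, 0.02], 0]
    - [[0, 0, 0.015], 0]
    - [[0, 0, 0], 0]
    - [[0, 0, 0], 0]

```text
time_s: 29.12
tcp_pos: [0.5822, 0.0931, 0.0959]
ee_rot: [[-0.971, 0.238, -0.002], [0.238, 0.971, -0.001], [0.001, -0.001, -1.0]]
wrist_force: [0.9, 0.3, 1.4]
gripper_width: 0.505
gripper_force: 0.0
```

Emit:
apply_moves:
  moves:
    - [[0, 0, 0], 0]
    - [[0, 0, 0], 0]
    - [[0, 0, 0], 0]
    - [[0, 0, 0], 0]
    - [[0, 0, 0], 0]
  hand: 0.0

```text
time_s: 29.53
tcp_pos: [0.5825, 0.0927, 0.0973]
ee_rot: [[-0.971, 0.239, 0.001], [0.239, 0.971, 0.001], [-0.001, 0.001, -1.0]]
wrist_force: [-0.4, 0.1, -0.1]
gripper_width: 0.215
gripper_force: 0.0
```

Emit:
apply_moves:
  moves:
    - [[0, 0, 0], 0]
    - [[0, 0, 0], 0]
    - [[0, 0, 0], 0]
    - [[0, 0, 0], 0]
    - [[0, 0, 0], 0]

```text
time_s: 29.95
tcp_pos: [0.5825, 0.0927, 0.097]
ee_rot: [[-0.971, 0.239, 0.001], [0.239, 0.971, 0.0], [-0.001, 0.0, -1.0]]
wrist_force: [-0.2, 1.3, 2.3]
gripper_width: 0.169
gripper_force: 30.0
```

Emit:
apply_moves:
  moves:
    - [[0, 0, -0.015], 0]
    - [[0, 0, -0.02], 0]
    - [[0, 0, -0.02], 0]
    - [[0, 0, 0], 0]

```text
time_s: 30.28
tcp_pos: [0.5845, 0.0931, 0.1555]
ee_rot: [[-0.971, 0.238, 0.007], [0.238, 0.971, 0.002], [-0.007, 0.003, -1.0]]
wrist_force: [0.2, 0.4, 1.8]
gripper_width: 0.17
gripper_force: 30.0
```

Emit:
apply_moves:
  moves:
    - [[0, -0.028, 0], 0]
    - [[0, -0.028, 0], 0]
    - [[0, 0, 0], 0]
    - [[0, 0, 0], 0]
    - [[0, 0, 0], 0]

```text
time_s: 30.7
tcp_pos: [0.5688, 0.0382, 0.1511]
ee_rot: [[-0.971, 0.24, -0.001], [0.24, 0.971, -0.0], [0.001, -0.0, -1.0]]
wrist_force: [-0.9, 0.8, -0.4]
gripper_width: 0.176
gripper_force: 30.0
```

```bash
python3 - <<'E'
from h import *
go('red',.097)
E
```

```text
t 30.7 delta mm [ 0.  -0.8 54.1] turn 0.04 j [  20.   20.  -13.   -0.  -57. -124.] w 15.3
```

Emit:
apply_moves:
  moves:
    - [[0, 0, 0.02], 0]
    - [[0, 0, 0.016], 0]
    - [[0, 0, 0.009], 0]
    - [[0, 0, 0.006], 0]
    - [[0, 0, 0.002], 0]

```text
time_s: 31.12
tcp_pos: [0.5686, 0.0386, 0.0974]
ee_rot: [[-0.971, 0.238, -0.002], [0.238, 0.971, -0.001], [0.002, -0.001, -1.0]]
wrist_force: [-0.5, -0.5, -0.9]
gripper_width: 0.174
gripper_force: 30.0
```

Emit:
apply_moves:
  moves:
    - [[0, 0, 0.001], 0]
    - [[0, 0, 0.001], 0]
    - [[0, 0, 0.001], 0]
    - [[0, 0, 0], 0]
    - [[0, 0, 0], 0]

```text
time_s: 31.53
tcp_pos: [0.5695, 0.0384, 0.0969]
ee_rot: [[-0.971, 0.239, 0.002], [0.239, 0.971, 0.0], [-0.002, 0.001, -1.0]]
wrist_force: [-0.7, 1.0, 5.3]
gripper_width: 0.168
gripper_force: 30.0
```

Emit:
apply_moves:
  moves:
    - [[0, 0, 0], 0]
    - [[0, 0, 0], 0]

```text
time_s: 31.7
tcp_pos: [0.5695, 0.0384, 0.0969]
ee_rot: [[-0.971, 0.239, 0.002], [0.239, 0.971, 0.0], [-0.002, 0.001, -1.0]]
wrist_force: [-1.3, -0.3, 5.6]
gripper_width: 0.171
gripper_force: 30.0
```

Contact. I'll release, rise well clear and check.

Emit:
apply_moves:
  moves:
    - [[0, 0, 0], 0]
    - [[0, 0, 0], 0]
    - [[0, 0, 0], 0]
    - [[0, 0, 0], 0]
    - [[0, 0, 0], 0]
  hand: 0.044

```text
time_s: 32.12
tcp_pos: [0.5687, 0.0382, 0.0953]
ee_rot: [[-0.971, 0.239, -0.0], [0.239, 0.971, -0.0], [0.0, -0.0, -1.0]]
wrist_force: [-0.5, 0.0, -0.2]
gripper_width: 0.452
gripper_force: 0.0
```

Emit:
apply_moves:
  moves:
    - [[0, 0, 0], 0]
    - [[0, 0, -0.016], 0]
    - [[0, 0, -0.03], 0]
    - [[0, 0, -0.04], 0]
    - [[0, 0, -0.04], 0]

```text
time_s: 32.53
tcp_pos: [0.5681, 0.0379, 0.2221]
ee_rot: [[-0.971, 0.239, -0.003], [0.239, 0.971, -0.001], [0.002, -0.002, -1.0]]
wrist_force: [1.7, 0.4, 0.3]
gripper_width: 0.508
gripper_force: 0.0
```

Emit:
apply_moves:
  moves:
    - [[0.02, -0.035, -0.01], 0]
    - [[0.02, -0.035, 0], 0]
    - [[0.02, -0.035, 0], 0]
    - [[0.02, -0.035, 0], 0]
    - [[0, -0.035, 0], 0]

```text
time_s: 32.95
tcp_pos: [0.4455, -0.1131, 0.2319]
ee_rot: [[-0.971, 0.238, -0.0], [0.238, 0.971, 0.001], [0.001, 0.001, -1.0]]
wrist_force: [0.0, -0.1, -0.8]
gripper_width: 0.504
gripper_force: 0.0
```

Emit:
apply_moves:
  moves:
    - [[0, -0.04, 0], 0]
    - [[0, -0.04, 0], 0]
    - [[0, -0.03, 0], 0]
    - [[0, 0, 0], 0]
    - [[0, 0, 0], 0]

```text
time_s: 33.37
tcp_pos: [0.4223, -0.2207, 0.2314]
ee_rot: [[-0.97, 0.243, -0.0], [0.243, 0.97, 0.0], [0.0, 0.0, -1.0]]
wrist_force: [-0.2, 0.2, -0.0]
gripper_width: 0.503
gripper_force: 0.0
```

```bash
python3 - <<'E'
from h import *
a=imaging.capture("top");b=imaging.capture("side")
for p in (a,b):
    for l in gather(p,OFF): 
        if l[1][:4]=="tube": print(l[1],np.round(l[5]-proj(p,W(S,l[2],l[3],l[4])),1))
A=cv2.resize(a["frame"][100:260,130:330],(500,400)); B=cv2.resize(b["frame"][140:270,150:330],(300,400)) if 0 else cv2.resize(b["frame"][150:262,150:320],(500,200*500//500))
cv2.imwrite("pics/f.png",np.vstack([A,B]))
E
```

```text
Traceback (most recent call last):
  File "h.py", line 20, in gather
    q=models.place_of(p,k+c)
ValueError: it knows: clip_blue, clip_green, clip_red, clip_white, clip_yellow, rocker, tube_blue, tube_green, tube_red, tube_yellow
```

```bash
python3 - <<'E'
from h import *
a=imaging.capture("top");b=imaging.capture("side")
T={k:v for k,v in OFF.items() if k!="white"}
for p in (a,b):
    for l in gather(p,T): 
        if l[1][:4]=="tube": print(l[1],np.round(l[5]-proj(p,W(S,l[2],l[3],l[4])),1))
A=cv2.resize(a["frame"][100:260,130:330],(375,300)); B=cv2.resize(b["frame"][150:262,150:320],(375,247))
cv2.imwrite("pics/f.png",np.vstack([A,B]))
E
```

```text
tube_yellow [-0.8  1.8]
tube_green [ 2. -2.]
tube_red [ 4.4 -1.2]
tube_yellow [-3.2  1.2]
tube_green [0.1 1.6]
tube_red [0.8 1.6]
tube_blue [ 1.7 -0.8]
```

View pics/f.png

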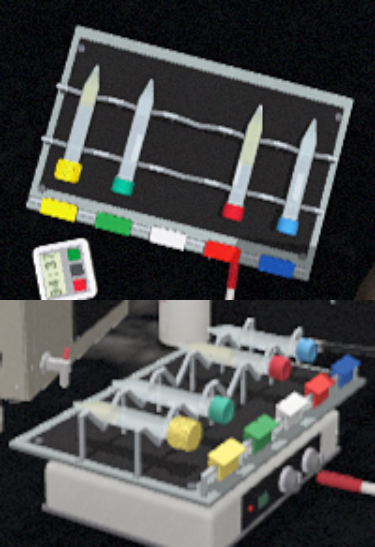

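All four tubes lie in both wires behind their own clips, caps at the clip end, and the white place is empty. Handing in.

```bash
python3 -c "
from h import *
print(r.finish_job())"
```

```text
the job is handed in; nothing more can be done
None
```

The job is handed in: the final top and side pictures show all four tubes lying in the places matching their caps, with the white place empty, after about 34 s of the allowed 120 s; the hand-in returned no verdict.

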